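# Set the instrument lid upright and hold a try square in its corner

## Robot

A 7-joint arm with a two-finger parallel gripper is mounted at the origin on the work surface. World frame = base frame: x ahead of the robot, y to its left, z up, the work surface at z = 0. Lengths are in m, angles in rad, forces in N, time in s.
With the tool pointing down it reaches from about 0.4 to 0.875 m from the base axis. Payload 19.3 kg.
Tool frame: the origin (TCP) lies midway between the tips of the shut fingers; the grasp point (between the pads) lies bot.grip_point_offset behind it (bot.grip_point_offset is the distance from the TCP to the grasp point, in m); z points along the fingers, y is the direction in which the jaws open and shut (so a half turn about z gives the same grasp; the last joint's range is limited). The gripper opens to 85 mm and grips with 20 to 120 N. Pads are 22 mm wide; open, the fingers measure 114 mm over their backs; the gripper's body (76 mm by 85 mm) begins 54 mm behind the grasp point. The pads swing forward as they close: fully open they stand 13 mm farther back than shut.
Start: joints at [-1.371, 0.521, -0.036, 1.599, 0.021, 1.021, -0.113], TCP at [0.167, 0.602, 0.231] pointing down, gripper open.
Joint ranges: [-2.91, 2.91], [-0.3, 2.13], [-1.5, 1.42], [0.17, 2.43], [-1.26, 4.41], [0.16, 1.93], [-2.52, 2.52]. Speed limits (rad/s): [1.89, 1.89, 2.39, 2.39, 3.01, 3.01, 3.01].

## Interface

Orientations are given as [roll, pitch, yaw] about the fixed x, y, z axes, in that order (R = Rz(yaw) Ry(pitch) Rx(roll)).
In Python, from workcell import bot gives the robot as it stands.
- The arm moves only by the tool servo_tool, never from a script. Its argument "rows" is a list that holds one entry, the list of rows, each a list of 6 numbers: the shift along the tool's x, y, z in cm, then the turn, a rotation vector about the tool's x, y, z in degrees. A call has 1 to 5 rows; each row shifts and turns the commanded pose from where the row before left it, along the tool's axes as they then stand; what a row does not reach is not made up. A row lasts 1/8 s, in which the tool goes at most 62.5 mm and 10.7 degrees, less where a joint would pass 70% of its speed; a pose out of reach is approached as far as the arm can. A call is refused whole if a number of a shift passes 6.25 or a number of a turn 10.7, either way. A call with a gripper value outside its range is refused whole. "grip" is the opening, from -1 (shut) to 1 (fully open), so that 0 is half open, set as the call begins (left out, the last holds). The fingers move at their own pace and stop on an object; "squeeze" is the grip in N (left out, the last holds). Time passes only in rows, so rows that do not move let the fingers close. It gives the time, the measured TCP pose, the force and the opening at its end, in the units of the state.
- bot.observe(): the state, without advancing time (a new reading comes with each control period).
- bot.grab_frame(name): name is "scene" or "side" or "wrist"; returns a dict with "image" (384x512x3 uint8, red, green, blue), "K" (3x3 intrinsics, pixels), "R" (3x3) and "t" (3): a world point X has camera coordinates R X + t; the wrist camera has in their place "mount" (4x4, takes a point from camera to tool coordinates, whose origin is the TCP and whose axes are the flange's). Camera axes: x right, y down, z forward; pixel columns grow to the right and rows downward; lengths in m; the calibration is good to about 2 mm. A picture is of the moment at which its call begins: read the wrist's pose just before it. There is no depth.
- bot.job_done(): hands the job in, once; it reports no verdict.
The state is a dict: "clock": time; "qpos": joint angles; "qd": joint speeds; "joint_efforts": joint torques, N m; "position": TCP position; "tool_rot": TCP orientation; "force": force on the tool from outside, world axes, zero at the start; "moment": the same for the moment, N m; "grip_width": finger opening in m.
Only numpy, scipy, OpenCV 4.12 (cv2) and the standard library are available. Lean on these libraries where they do the work, as an engineer would, in place of code of your own. Each camera call takes 0.05 s, during which the arm holds its last target.

## Task

Raise the lab instrument's stiff screen lid by its orange bar to about upright, or a touch short of it, and let go of it. Then take the try square by its orange grip, put it on the instrument's deck with its steel back towards the lid, and press it down and back into the corner between deck and lid, so that its base sits flat on the deck, its whole back lies flat against the lid and the lid ends up truly square to the deck. Finish while still gripping the square and pressing it firmly both ways into that corner; do not put it down or let go, and leave the flask, beaker and wash bottle where they stand.

Things in the scene. Friction and masses are not known exactly. Their poses are not given: they have to be found in the camera images.
- deck_corner (a point): On the deck of the fixed white and orange instrument (case 210 x 220 mm, deck flat, 40 mm above the table), at the middle of the hinge line where deck and upright lid meet. x points from the case's front to the hinge (away from the robot at yaw 0), y along the hinge, z up. The deck runs from 190 mm before this point to 20 mm behind it, 220 mm wide; nothing stands on it.
- lid (a joint): Lid angle in rad: 0 shut flat on the deck, 1.571 upright and square to the deck, 1.95 its stop, leaning back. Starts at 0.25 to 0.6. The lid weighs 0.3 kg; its stiff hinge (0.45 N m of friction) keeps it where it is left, and the top of the square pushes it back with about 4 N.
- lid_hinge (a point): Middle of the hinge axis (same place as deck_corner), turning with the lid: a plate 140 mm long, 210 wide, 12 thick with a dark blank screen on its inner face (the one towards the deck, towards the robot when upright), which passes through the hinge axis. -x runs along that face to the lid's free edge, y along the hinge, z from inner to outer face.
- lid_bar (a point): Centre of the lid's orange round bar, 12 mm thick, 120 mm long along the hinge, held by thin rods at its ends 55 mm beyond the lid's free edge: 195 mm from the hinge along the lid, 6 mm to the outer side of the inner face. A finger fits the gap between bar and lid from straight above at any lid angle (open to about 50 mm); the bar can turn in the fingers as the lid rises.
- square_grip (a point): Centre of the try square's orange upright grip, 55 mm above the square's underside and 95 mm before its back. The grip is 14 mm thick (y), 30 mm long (x) and rises from 16 to 80 mm above the underside: pinch it from above, fingers across y. The square starts standing on the table left or right of the instrument, its back facing roughly away from the robot.
- square_heel (a point): Outer corner of the square, which goes into the corner of deck and lid: middle of the lower edge of its back, on the underside. x points out of the back, y across, z up. The square weighs 0.25 to 0.36 kg; its centre of mass lies about 50 mm before the heel and 33 mm up.
- square_top (a point): Top of the square's back, 110 mm above the heel: the bright steel upright is 14 mm (x) by 30 mm (y).
- square_toe (a point): Front end of the square's underside, 120 mm from the heel: the dark steel base is 120 (x) x 36 (y) x 16 mm.
- flask_mid (a point): Bystander: greenish conical flask, 76 mm wide and 110 mm tall, loose; point half-way up. It stands on the side of the instrument opposite to the square.
- wash_bottle_mid (a point): Bystander: white bottle with red cap, 60 mm wide and 150 mm tall, loose; point half-way up.
- beaker_mid (a point): Bystander: glass beaker, 70 mm wide and 85 mm tall, loose; point half-way up.
Mind the look-alikes: they are no part of the job. There is more than one size of the part that bears square_grip; the job needs the largest.

How it is judged:
By the outcome, as a careful person would: the job done as asked, in the order asked, and still so for the second after the job is handed in, while the arm keeps its last pose, push and grip.
It also fails if it takes over 64 s, if anything falls off the work surface, if the arm or the gripper's body presses on something with over 40 N, if the wrist force passes 120 N, or if a joint passes its speed limit or range.

## Working session

There is one attempt and no reset: what is moved stays moved. The work goes in short steps, Python scripts to look and compute and a tool call to move; the robot and the scene stay as the last step left them, time stands still between calls to the robot, and variables do not carry over. Pictures are saved under pics/ and viewed, and the job is handed in when it is done.

Besides the shell and the picture viewer there is one more tool, called after "Call:" as a command line: name --argument value ..., lists and objects as JSON in quotes. servo_tool: Moves the arm, as the interface text tells. Its arguments: {"type":"object","properties":{"rows":{"type":"array"},"grip":{"type":"number"},"squeeze":{"type":"number"}},"required":["rows"]}

```bash
mkdir -p pics
cat > h.py <<'E'
import numpy as np, cv2
from workcell import bot
from scipy.spatial.transform import Rotation as Ro
def snap(name,out):
    s=bot.observe(); f=bot.grab_frame(name); cv2.imwrite('pics/'+out,cv2.cvtColor(f['image'],cv2.COLOR_RGB2BGR)); 
    if name=='wrist':
        T=np.eye(4);T[:3,:3]=Ro.from_euler('xyz',s['tool_rot']).as_matrix() if np.size(s['tool_rot'])==3 else s['tool_rot'];T[:3,3]=s['position']
        M=np.linalg.inv(T@np.array(f['mount'])); f['R']=M[:3,:3];f['t']=M[:3,3]
    np.savez('pics/'+out[:-4]+'.npz',K=f['K'],R=f['R'],t=f['t'])
    return f
def load(o):
    d=np.load('pics/'+o+'.npz'); return d['K'],d['R'],d['t']
def ray(o,p):
    K,R,t=load(o); c=-R.T@t; d=R.T@np.linalg.inv(K)@np.array([p[0],p[1],1.]); return c,d/np.linalg.norm(d)
def plane(o,p,z):
    c,d=ray(o,p); return c+d*(z-c[2])/d[2]
def tri(*ops):
    A=np.zeros((3,3));b=np.zeros(3);L=[]
    for o,p in ops:
        c,d=ray(o,p);P=np.eye(3)-np.outer(d,d);A+=P;b+=P@c;L.append((c,P))
    x=np.linalg.solve(A,b); return x,[np.linalg.norm(P@(x-c)) for c,P in L]
def proj(o,X):
    K,R,t=load(o); q=K@(R@np.array(X)+t); return q[:2]/q[2]
E
python3 - <<'E'
from h import *
print(bot.observe(), bot.grip_point_offset)
for n in('scene','side','wrist'):
    snap(n,n+'0.png')
    im=cv2.imread('pics/'+n+'0.png')
    K,R,t=load(n+'0'); print(n,K.tolist(),(-R.T@t).round(3),R[2].round(3))
E
```

```text
{'clock': 0.0, 'qpos': array([-1.37120698,  0.52203502, -0.03629156,  1.59998065,  0.02121867,
        1.02111521, -0.11279717]), 'qd': array([ 4.48076070e-04,  1.09459495e-03, -7.01706239e-04, -1.31885344e-03,
       -1.43666322e-03,  5.69520714e-06,  2.61191825e-03]), 'joint_efforts': array([ 5.78948516e-05, -9.27119851e+01,  1.97962917e+00, -3.69914639e+01,
        1.78175321e-02,  8.38230655e-03,  8.81299070e-05]), 'position': array([0.16655254, 0.60205583, 0.23072285]), 'tool_rot': array([-3.14044542e+00,  1.16045692e-04,  2.87177442e+00]), 'force': array([ 0.37099652, -0.09266127, -0.87530505]), 'moment': array([ 0.01169741, -0.0172127 , -0.03161602]), 'grip_width': 0.08562508095474386} 0.0187
scene [[430.50339125795864, 0.0, 260.4694972176674], [0.0, 430.50339125795864, 185.7922000367075], [0.0, 0.0, 1.0]] [ 1.321 -0.501  0.686] [-0.715  0.473 -0.516]
side [[484.9535604236218, 0.0, 247.1591420953904], [0.0, 484.9535604236218, 191.85534069622634], [0.0, 0.0, 1.0]] [-0.268 -0.71   0.999] [ 0.565  0.515 -0.644]
wrist [[273.47567577462905, 0.0, 258.8214343224501], [0.0, 273.47567577462905, 187.7284659825252], [0.0, 0.0, 1.0]] [0.098 0.621 0.373] [ 0.268 -0.075 -0.96 ]
```

View pics/scene0.png

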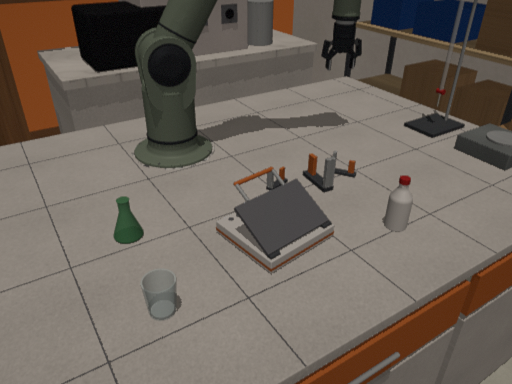

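View pics/side0.png

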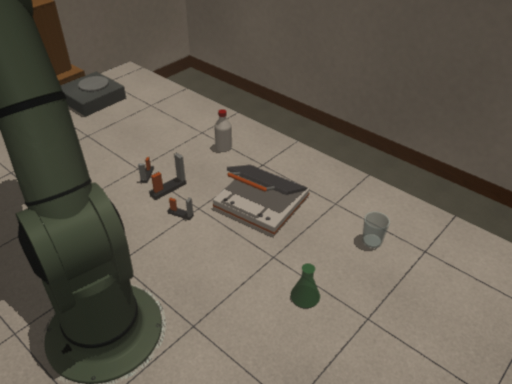

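View pics/wrist0.png

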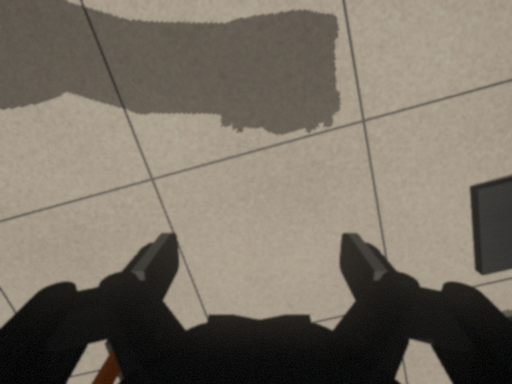

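Run:
```python
import cv2,numpy as np
a=cv2.imread('pics/scene0.png')[140:270,200:370]; b=cv2.imread('pics/side0.png')[130:240,120:320]
cv2.imwrite('pics/c_scene.png',cv2.resize(a,None,fx=4.5,fy=4.5,interpolation=cv2.INTER_CUBIC))
cv2.imwrite('pics/c_side.png',cv2.resize(b,None,fx=4,fy=4,interpolation=cv2.INTER_CUBIC))
```

```text
(no output)
```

View pics/c_scene.png

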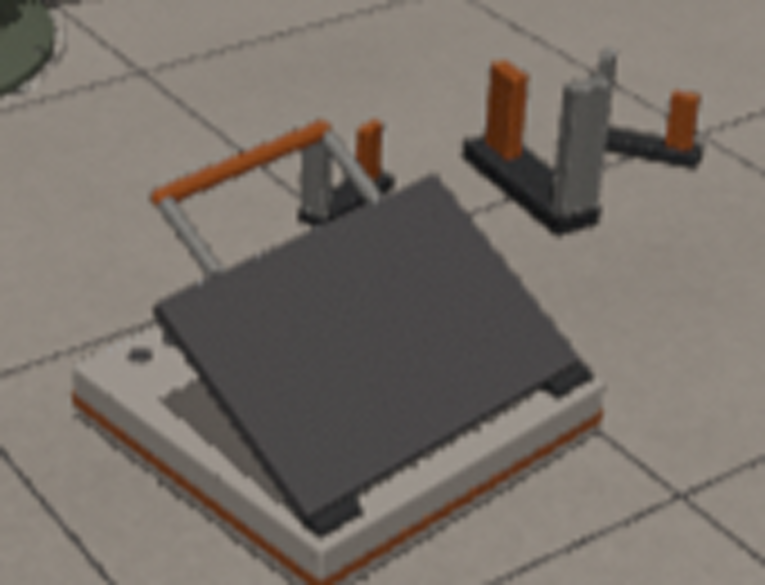

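View pics/c_side.png

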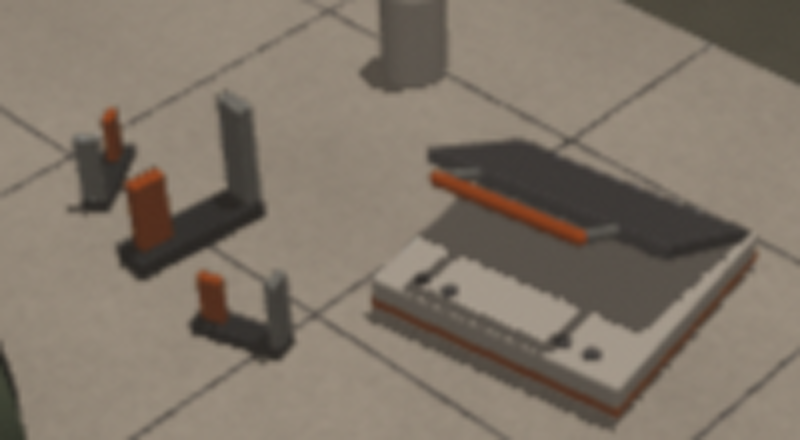

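```bash
cat >> h.py <<'E'
S=lambda x,y:('scene0',(200+(x+.5)/4.5-.5,140+(y+.5)/4.5-.5))
D=lambda x,y:('side0',(120+(x+.5)/4-.5,130+(y+.5)/4-.5))
E
python3 - <<'E'
from h import *
P=lambda *a:print(*[np.round(q,4) for q in a])
print('deck scene BR BL FR');[P(plane(*S(*p),.04)) for p in((322,545),(602,388),(75,375))]
print('deck side FL FR BR');[P(plane(*D(*p),.04)) for p in((374,285),(620,388),(756,240))]
a,_=tri(S(323,128),D(435,178));b,_2=tri(S(157,197),D(583,238));print('bar',a,_,b,_2,np.linalg.norm(a-b))
print('grip top',tri(S(508,68),D(148,177)),plane(*S(508,68),.08),plane(*D(148,177),.08))
print('top',tri(S(583,88),D(235,99)),plane(*S(583,88),.11),plane(*D(235,99),.11))
print('lid tip corners z?',tri(S(435,180),D(430,150)))
E
```

```text
deck scene BR BL FR
[ 0.7138 -0.0672  0.04  ]
[0.6878 0.1409 0.04  ]
[ 0.5204 -0.1041  0.04  ]
deck side FL FR BR
[0.4726 0.1048 0.04  ]
[ 0.5113 -0.103   0.04  ]
[ 0.7071 -0.0763  0.04  ]
bar [0.50643016 0.07068466 0.14118013] [np.float64(0.000950793809789285), np.float64(0.0009507938097894185)] [ 0.52553719 -0.0525384   0.14226187] [np.float64(0.001164971970972636), np.float64(0.001164971970972629)] 0.12470032057561109
grip top (array([0.41346961, 0.28982049, 0.08172184]), [np.float64(0.0012533679643874382), np.float64(0.0012533679643875323)]) [0.40953442 0.29414026 0.08      ] [0.41396273 0.28984638 0.08      ]
top (array([0.50022631, 0.28142827, 0.10977069]), [np.float64(0.0017400254603586354), np.float64(0.0017400254603587761)]) [0.50233896 0.27820113 0.11      ] [0.50129951 0.28377397 0.11      ]
lid tip corners z? (array([0.55230471, 0.12055287, 0.11424285]), [np.float64(9.33761557575526e-05), np.float64(9.337615575752922e-05)])
```

Three look-alike squares, by grip pixel: side (155,182)/scene (312,165); side (148,165)/scene (351,165); side (172,205)/scene (282,173). The first is clearly the largest: its triangulated grip top is at 0.08 m, its upright top at 0.11 m, and they are 87 mm apart. The enlarged crops confirm it. First I go to the bar, measured at about (0.516, 0.009, 0.142), with the lid at about 0.52 rad.

Call:
servo_tool --rows '[[[0, 0, 0, 0, 0, 9.4], [0, 0, 0, 0, 0, 9.4], [0, 0, 0, 0, 0, 9.4], [0, 0, 0, 0, 0, 9.4], [0, 0, 0, 0, 0, 9.4]]]' --grip 0.0

```text
clock: 0.78
position: [0.1665, 0.6023, 0.2311]
tool_rot: [-3.141, 0.0, 2.046]
force: [0.2, -0.2, 0.1]
grip_width: 0.0427
```

Call:
servo_tool --rows '[[[0, 0, 0, 0, 0, 9.4], [0, 0, 0, 0, 0, 9.4], [0, 0, 0, 0, 0, 0]]]'

```text
clock: 1.15
position: [0.1664, 0.6023, 0.231]
tool_rot: [3.141, 0.001, 1.724]
force: [0.5, 0.2, -0.0]
grip_width: 0.0428
```

```bash
cat >> h.py <<'E'
def delta(tgt,yaw=None):
    s=bot.observe(); R=Ro.from_euler('xyz',s['tool_rot']).as_matrix()
    print('clk',round(s['clock'],2),'pos',s['position'].round(4),'rpy',s['tool_rot'].round(3),'F',s['force'].round(1),'M',s['moment'].round(2),'w',round(s['grip_width'],4),'q',s['qpos'].round(2))
    if tgt is not None: print('tool delta cm',(R.T@(np.array(tgt)-s['position'])*100).round(2))
    if yaw is not None:
        Rt=Ro.from_euler('xyz',[np.pi,0,yaw]).as_matrix(); print('turn deg',np.degrees(Ro.from_matrix(R.T@Rt).as_rotvec()).round(2))
E
python3 -c "
from h import *
delta([.516,.009,.25],1.72)"
```

```text
clk 1.15 pos [0.1664 0.6023 0.231 ] rpy [3.141e+00 1.000e-03 1.724e+00] F [ 0.5  0.2 -0. ] M [-0.03  0.01  0.02] w 0.0428 q [-1.56  0.53  0.25  1.61 -0.15  1.02 -1.12]
tool delta cm [-63.99  25.47  -1.86]
turn deg [0.01 0.03 0.26]
```

Call:
servo_tool --rows '[[[-4.5, 1.8, -0.1, 0, 0, 0], [-4.5, 1.8, -0.1, 0, 0, 0], [-4.5, 1.8, -0.1, 0, 0, 0], [-4.5, 1.8, -0.1, 0, 0, 0], [-4.5, 1.8, -0.1, 0, 0, 0]]]'

```text
clock: 1.78
position: [0.2904, 0.3922, 0.2364]
tool_rot: [3.141, -0.0, 1.728]
force: [0.5, 0.5, 0.3]
grip_width: 0.043
```

Call:
servo_tool --rows '[[[-4.5, 1.8, -0.1, 0, 0, 0], [-4.5, 1.8, -0.1, 0, 0, 0], [-4.5, 1.8, -0.1, 0, 0, 0], [-4.5, 1.8, -0.1, 0, 0, 0], [-4.5, 1.8, -0.1, 0, 0, 0]]]'

```text
clock: 2.4
position: [0.4135, 0.1835, 0.2415]
tool_rot: [3.141, -0.0, 1.728]
force: [0.4, -0.2, -0.1]
grip_width: 0.0428
```

Call:
servo_tool --rows '[[[-4.5, 1.8, -0.1, 0, 0, 0], [-4.5, 1.8, -0.1, 0, 0, 0], [-4, 1.6, -0.1, 0, 0, 0], [0, 0, 0, 0, 0, 0]]]'

```text
clock: 2.9
position: [0.485, 0.0615, 0.2444]
tool_rot: [3.141, 0.001, 1.723]
force: [-0.4, 0.9, -0.4]
grip_width: 0.0429
```

```bash
python3 -c "
from h import *
delta([.516,.009,.25],1.72)
snap('wrist','w1.png')"
```

```text
clk 2.9 pos [0.485  0.0615 0.2444] rpy [3.141e+00 1.000e-03 1.723e+00] F [-0.4  0.9 -0.4] M [0.03 0.01 0.04] w 0.0429 q [-0.62  0.32  0.47  1.95 -0.18  0.91  0.09]
tool delta cm [-5.66  2.26 -0.56]
turn deg [0.02 0.07 0.2 ]
```

View pics/w1.png

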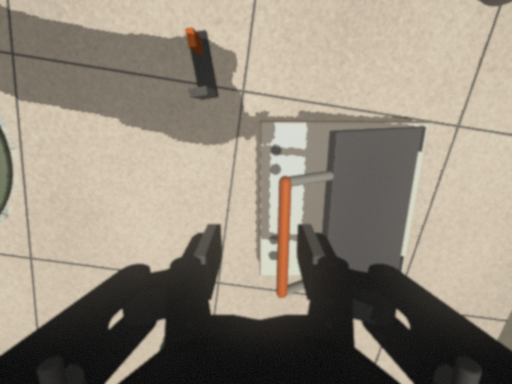

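The wrist view shows the bar from (286,180) to (283,293), almost parallel to the tool's x axis. I'll check its position using its known height.

```bash
python3 -c "
from h import *
a=plane('w1',(286,181),.142);b=plane('w1',(282.5,294),.142);print(a,b,(a+b)/2,np.linalg.norm(a-b),np.arctan2(*( (a-b)[:2]*[-1,1]) ))
print(proj('w1',[.5064,.0707,.1412]),proj('w1',[.5255,-.0525,.1423]))"
```

```text
[0.50851278 0.07131569 0.142     ] [ 0.52678301 -0.05006983  0.142     ] [0.5176479  0.01062293 0.142     ] 0.12275278110461219 0.14939273788497948
[283.55881447 181.08130616] [280.91808647 295.9745247 ]
```

Call:
servo_tool --rows '[[[-2.8, 1.2, 0, 0, 0, 0], [-2.8, 1.1, 0, 0, 0, 0], [0, 0, 0, 0, 0, 0]]]'

```text
clock: 3.32
position: [0.5155, 0.0118, 0.2442]
tool_rot: [-3.142, 0.0, 1.725]
force: [-0.7, -0.3, 0.3]
grip_width: 0.0425
```

Call:
servo_tool --rows '[[[0, 0, 3, 0, 0, 0], [0, 0, 3, 0, 0, 0], [0, 0, 3, 0, 0, 0], [0, 0, 3, 0, 0, 0], [0, 0, 0, 0, 0, 0]]]'

```text
clock: 3.95
position: [0.5138, 0.0137, 0.123]
tool_rot: [-3.138, -0.0, 1.726]
force: [-0.0, 0.2, 0.5]
grip_width: 0.0426
```

```bash
python3 -c "
from h import *
delta([.517,.010,.123],1.72)
snap('wrist','w2.png')"
```

```text
clk 3.95 pos [0.5138 0.0137 0.123 ] rpy [-3.138 -0.     1.726] F [-0.   0.2  0.5] M [-0.01 -0.03  0.02] w 0.0426 q [-0.43  0.54  0.39  2.   -0.32  0.67  0.32]
tool delta cm [-0.42  0.26 -0.  ]
turn deg [-0.21 -0.03  0.36]
```

View pics/w2.png

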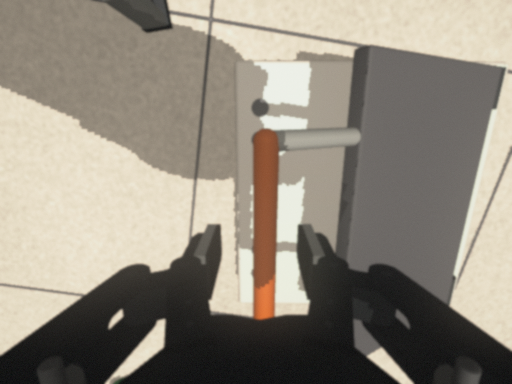

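The bar lies between the fingers, at column 264, and no finger touches the lid. I close.

Call:
servo_tool --rows '[[[-0.4, 0.3, 0, 0, 0, 0], [0, 0, 0, 0, 0, 0], [0, 0, 0, 0, 0, 0], [0, 0, 0, 0, 0, 0], [0, 0, 0, 0, 0, 0]]]' --grip -1 --squeeze 25

```text
clock: 4.62
position: [0.5172, 0.0085, 0.1248]
tool_rot: [-3.139, -0.0, 1.723]
force: [-12.6, -3.6, 8.2]
grip_width: 0.0108
```

```bash
python3 -c "
from h import *
delta([.517,.010,.123],1.72)"
```

```text
clk 4.62 pos [0.5172 0.0085 0.1248] rpy [-3.139 -0.     1.723] F [-12.6  -3.6   8.2] M [-0.71  2.78 -0.07] w 0.0108 q [-0.42  0.54  0.39  1.99 -0.32  0.67  0.33]
tool delta cm [0.15 0.01 0.18]
turn deg [-0.17 -0.03  0.17]
```

Call:
servo_tool --rows '[[[0, 0.3, -1.1, 0, 0, 0], [0, 0.8, -1.1, 0, 0, 0], [0, 0, 0, 0, 0, 0]]]'

```text
clock: 5.0
position: [0.5324, 0.0108, 0.1481]
tool_rot: [3.136, 0.001, 1.724]
force: [11.8, -1.0, -7.8]
grip_width: 0.0106
```

Run:
```python
from h import *
delta(None)
snap('scene','s1.png');snap('side','d1.png')
r=.1951
for p in np.arange(.55,1.58,.07): print(p.round(2),(-r*np.cos(p)*100).round(2),(r*np.sin(p)*100).round(2))
```

```text
clk 5.0 pos [0.5324 0.0108 0.1481] rpy [3.136e+00 1.000e-03 1.724e+00] F [11.8 -1.  -7.8] M [-0.26 -2.22  0.  ] w 0.0106 q [-0.43  0.52  0.41  1.94 -0.3   0.73  0.31]
0.55 -16.63 10.2
0.62 -15.88 11.34
0.69 -15.05 12.42
0.76 -14.14 13.44
0.83 -13.17 14.4
0.9 -12.13 15.28
0.97 -11.03 16.09
1.04 -9.88 16.83
1.11 -8.68 17.48
1.18 -7.43 18.04
1.25 -6.15 18.51
1.32 -4.84 18.9
1.39 -3.51 19.19
1.46 -2.16 19.39
1.53 -0.8 19.49
```

Call:
servo_tool --rows '[[[0, 1.1, -0.9, 0, 0, 0], [0, 1.0, -0.9, 0, 0, 0], [0, 1.0, -0.9, 0, 0, 0], [0, 1.1, -0.8, 0, 0, 0], [0, 0, 0, 0, 0, 0]]]'

```text
clock: 5.72
position: [0.5701, 0.0164, 0.1838]
tool_rot: [-3.139, -0.001, 1.723]
force: [-25.6, -2.2, 38.2]
grip_width: 0.0108
```

```bash
python3 -c "
from h import *
delta(None)"
```

```text
clk 5.72 pos [0.5701 0.0164 0.1838] rpy [-3.139e+00 -1.000e-03  1.723e+00] F [-25.6  -2.2  38.2] M [-0.61  5.3  -0.01] w 0.0108 q [-0.44  0.53  0.43  1.81 -0.28  0.87  0.28]
```

Call:
servo_tool --rows '[[[0, 1.1, -0.9, 0, 0, 0], [0, 1.1, -0.8, 0, 0, 0], [0, 0, 0, 0, 0, 0]]]'

```text
clock: 6.1
position: [0.5941, 0.02, 0.1998]
tool_rot: [3.14, 0.001, 1.723]
force: [-3.6, -4.2, 10.5]
grip_width: 0.0112
```

```bash
python3 -c "
from h import *
delta(None)"
```

```text
clk 6.1 pos [0.5941 0.02   0.1998] rpy [3.140e+00 1.000e-03 1.723e+00] F [-3.6 -4.2 10.5] M [-0.67  0.73 -0.03] w 0.0112 q [-0.44  0.55  0.44  1.73 -0.28  0.92  0.27]
```

Call:
servo_tool --rows '[[[0, 1.2, -0.6, 0, 0, 0], [0, 1.3, -0.5, 0, 0, 0], [0, 0, 0, 0, 0, 0]]]'

```text
clock: 6.48
position: [0.6187, 0.0238, 0.2106]
tool_rot: [3.14, 0.001, 1.723]
force: [-1.0, -2.1, 8.9]
grip_width: 0.0107
```

Call:
servo_tool --rows '[[[0, 1.3, -0.4, 0, 0, 0], [0, 1.3, -0.3, 0, 0, 0], [0, 0, 0, 0, 0, 0]]]'

```text
clock: 6.85
position: [0.6443, 0.0278, 0.2172]
tool_rot: [3.14, 0.001, 1.723]
force: [1.4, -2.4, 6.5]
grip_width: 0.0109
```

```bash
python3 -c "
from h import *
delta(None)
snap('scene','s2.png');snap('side','d2.png')
for n in ('s2','d2'):
  a=cv2.imread('pics/'+n+'.png')
  a=a[90:290,180:400] if n=='s2' else a[80:280,130:350]
  cv2.imwrite('pics/'+n+'c.png',cv2.resize(a,None,fx=2.7,fy=2.7,interpolation=cv2.INTER_CUBIC))
"
```

```text
clk 6.85 pos [0.6443 0.0278 0.2172] rpy [3.140e+00 1.000e-03 1.723e+00] F [ 1.4 -2.4  6.5] M [-0.61 -0.12 -0.11] w 0.0109 q [-0.42  0.61  0.44  1.58 -0.29  1.02  0.26]
```

View pics/s2c.png

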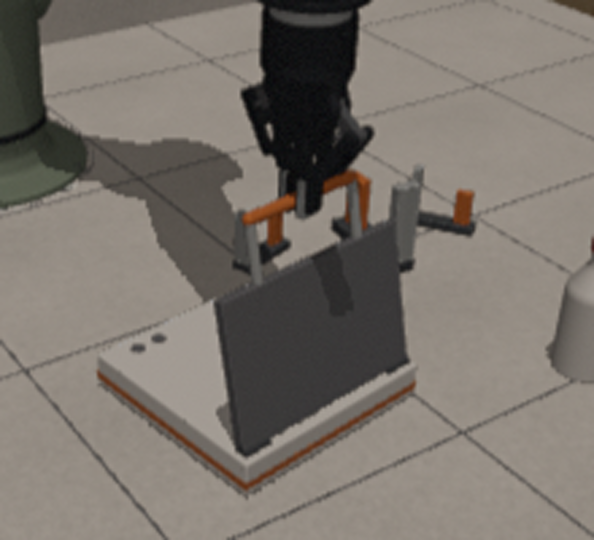

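View pics/d2c.png

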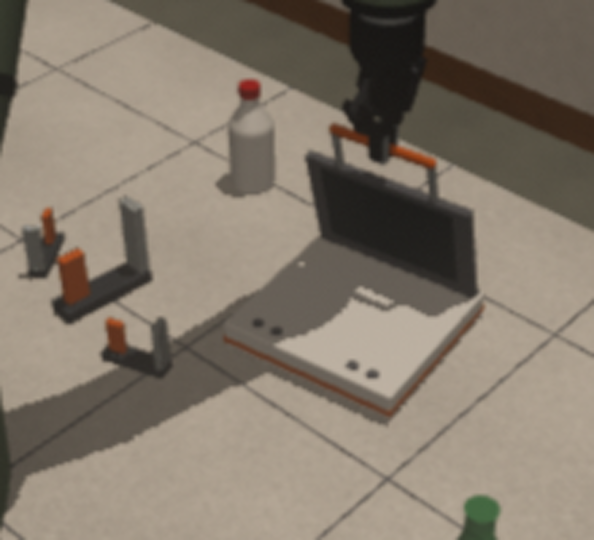

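Run:
```python
import numpy as np
from scipy.optimize import least_squares
p=np.array([[.5172,.0085,.1248],[.5324,.0108,.1481],[.5701,.0164,.1838],[.5941,.02,.1998],[.6187,.0238,.2106],[.6443,.0278,.2172]])
for yaw in(.15,):
    u=p[:,0]*np.cos(yaw)+p[:,1]*np.sin(yaw);z=p[:,2]+.0187
    f=lambda c:np.hypot(u-c[0],z-c[1])-.1951
    s=least_squares(f,[.678,.04]);c=s.x;print(c,s.fun.round(4));phi=np.arctan2(z-c[1],c[0]-u);print(phi-.031)
    f2=lambda c:np.hypot(u-c[0],z-.04-c[1])-.1951
```

```text
[0.68099984 0.04527484] [-0.0002  0.0003 -0.0004  0.0004  0.0003 -0.0004]
[0.49720053 0.64035868 0.90890206 1.05798455 1.19693009 1.33406571]
```

Call:
servo_tool --rows '[[[0, 1.1, -0.2, 0, 0, 0], [0, 1.0, -0.1, 0, 0, 0], [0, 1.0, -0.1, 0, 0, 0], [0, 0, 0, 0, 0, 0]]]'

```text
clock: 7.45
position: [0.6748, 0.0325, 0.2211]
tool_rot: [3.14, 0.001, 1.723]
force: [0.7, -3.6, 5.0]
grip_width: 0.0107
```

```bash
python3 -c "
from h import *
delta(None)"
```

```text
clk 7.45 pos [0.6748 0.0325 0.2211] rpy [3.140e+00 1.000e-03 1.723e+00] F [ 0.7 -3.6  5. ] M [-0.71 -0.18 -0.03] w 0.0107 q [-0.4   0.65  0.44  1.48 -0.3   1.07  0.25]
```

Call:
servo_tool --rows '[[[0, 0, 0, 0, 0, 0], [0, 0, 0, 0, 0, 0], [0, 0, 0, 0, 0, 0], [0, 0, 0, 0, 0, 0]]]' --grip 0.0

```text
clock: 7.95
position: [0.674, 0.033, 0.2203]
tool_rot: [-3.141, -0.0, 1.723]
force: [0.2, 0.3, 0.5]
grip_width: 0.0427
```

Call:
servo_tool --rows '[[[0, 0, -2, 0, 0, 0], [0, 0, -4, 0, 0, 0], [0, 0, -4, 0, 0, 0], [0, 0, 0, 0, 0, 0]]]'

```text
clock: 8.45
position: [0.675, 0.0327, 0.3234]
tool_rot: [3.137, 0.0, 1.723]
force: [-0.2, -0.3, -1.1]
grip_width: 0.0426
```

```bash
python3 -c "
from h import *
delta([.413,.29,.31],3.04)
snap('scene','s3.png');snap('side','d3.png');snap('wrist','w3.png')
a=cv2.imread('pics/s3.png')[90:290,180:400];b=cv2.imread('pics/d3.png')[80:280,130:350]
cv2.imwrite('pics/c3.png',cv2.resize(np.vstack([np.hstack([a,b])]),None,fx=1.8,fy=1.8,interpolation=cv2.INTER_CUBIC))
"
```

```text
clk 8.45 pos [0.675  0.0327 0.3234] rpy [3.137 0.    1.723] F [-0.2 -0.3 -1.1] M [-0.02 -0.05 -0.03] w 0.0426 q [-0.41  0.57  0.47  1.36 -0.26  1.27  0.22]
tool delta cm [ 29.41 -22.     1.23]
turn deg [  0.22   0.18 -75.44]
```

View pics/c3.png

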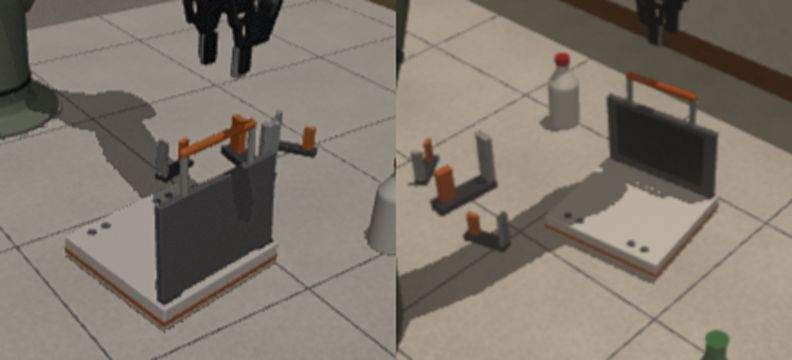

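View pics/w3.png

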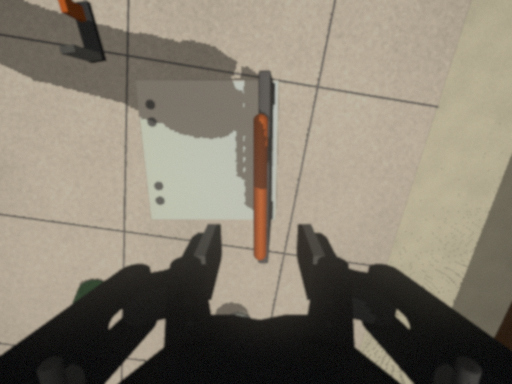

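Call:
servo_tool --rows '[[[2, -2, 0, 0, 0, -9.4], [2, -2, 0, 0, 0, -9.4], [2, -2, 0, 0, 0, -9.4], [0, 0, 0, 0, 0, -9.4], [0, 0, 0, 0, 0, -9.4]]]'

```text
clock: 9.22
position: [0.5984, 0.0712, 0.3194]
tool_rot: [-3.141, -0.001, 2.55]
force: [-0.0, -0.3, 0.1]
grip_width: 0.0425
```

Call:
servo_tool --rows '[[[0, 0, 0, 0, 0, -9.4], [0, 0, 0, 0, 0, -9.4], [0, 0, 0, 0, 0, -9.4], [0, 0, 0, 0, 0, 0]]]'

```text
clock: 9.72
position: [0.5987, 0.0707, 0.3194]
tool_rot: [-3.141, -0.001, 3.035]
force: [0.8, 0.1, 0.1]
grip_width: 0.0426
```

Run:
```python
from h import *
delta([.413,.29,.22],3.04)
print(tri(S(370,125),D(210,277)),tri(S(315,140),D(276,276)),tri(S(685,95),D(110,115)),tri(S(606,57),D(87,142)))
```

```text
clk 9.72 pos [0.5987 0.0707 0.3194] rpy [-3.141e+00 -1.000e-03  3.035e+00] F [0.8 0.1 0.1] M [ 0.04 -0.02 -0.08] w 0.0426 q [-0.34  0.41  0.18  1.56 -0.08  1.18  1.32]
tool delta cm [20.78 19.83  9.96]
turn deg [-0.01 -0.09 -0.29]
(array([0.38786368, 0.19279541, 0.05287376]), [np.float64(0.0013084506870993783), np.float64(0.0013084506870992836)]) (array([0.40724286, 0.13668975, 0.0698751 ]), [np.float64(0.002297011073717883), np.float64(0.0022970110737177136)]) (array([0.46750334, 0.40908582, 0.05250738]), [np.float64(0.000889419645243083), np.float64(0.0008894196452432746)]) (array([0.41927232, 0.37493523, 0.06986379]), [np.float64(0.001820842906535417), np.float64(0.001820842906535334)])
```

Call:
servo_tool --rows '[[[4.2, 4, 0, 0, 0, 0], [4.2, 4, 0, 0, 0, 0], [4.2, 4, 2, 0, 0, 0], [4.2, 4, 3, 0, 0, 0], [4.0, 3.8, 4, 0, 0, 0]]]'

```text
clock: 10.35
position: [0.4162, 0.2858, 0.2342]
tool_rot: [3.141, 0.0, 3.031]
force: [1.4, 1.1, -0.9]
grip_width: 0.0427
```

Call:
servo_tool --rows '[[[0, 0, 0, 0, 0, 0], [0, 0, 0, 0, 0, 0]]]'

```text
clock: 10.6
position: [0.4178, 0.284, 0.2348]
tool_rot: [-3.141, -0.0, 3.033]
force: [-0.1, -0.4, 0.9]
grip_width: 0.043
```

```bash
python3 -c "
from h import *
delta([.413,.29,.22],3.04)
snap('wrist','w4.png')"
```

```text
clk 10.6 pos [0.4178 0.284  0.2348] rpy [-3.141 -0.     3.033] F [-0.1 -0.4  0.9] M [0.   0.02 0.  ] w 0.043 q [-0.76  0.33  0.06  1.91 -0.02  0.91  0.77]
tool delta cm [0.54 0.54 1.48]
turn deg [-0.04 -0.01 -0.4 ]
```

View pics/w4.png

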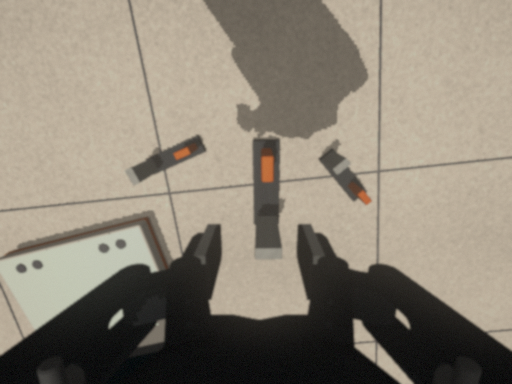

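The wrist view shows the large square between two clearly smaller ones: orange grip at (267,166), steel top at (268,253). I measure it.

Run:
```python
from h import *
im=cv2.imread('pics/w4.png');h=cv2.cvtColor(im,cv2.COLOR_BGR2HSV)
m=((h[...,0]<18)&(h[...,1]>150)&(h[...,2]>60)).astype(np.uint8)
n,l,st,c=cv2.connectedComponentsWithStats(m)
for i in range(1,n):
    if st[i,4]>40: print(st[i],c[i])
mm=m[140:200,240:300]; 
crop=im[130:265,230:310]; cv2.imwrite('pics/w4c.png',cv2.resize(crop,None,fx=4.4,fy=4.4,interpolation=cv2.INTER_CUBIC))
```

```text
[174 148  16  11 106] [181.85849057 152.82075472]
[262 155  12  27 295] [267.09830508 167.97288136]
[358 191  12  12  79] [363.34177215 196.44303797]
```

View pics/w4c.png

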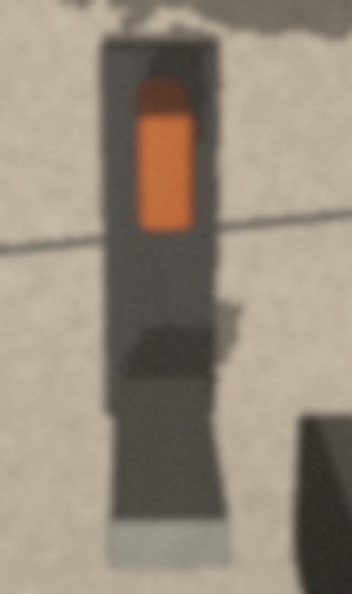

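Run:
```python
from h import *
W=lambda x,y:('w4',(230+(x+.5)/4.4-.5,130+(y+.5)/4.4-.5))
g=plane(*W(166,172),.08);t=plane(*W(170,543),.11);print(g,t,t-g,np.arctan2((t-g)[1],(t-g)[0]))
for p in((138,230),(194,230),(138,115),(194,115)):print(plane(*W(*p),.08))
for p in((108,566),(231,566)):print('top',plane(*W(*p),.11))
```

```text
[0.41189079 0.29401253 0.08      ] [0.49899681 0.28528548 0.11      ] [ 0.08710602 -0.00872704  0.03      ] -0.0998555496007514
[0.426155   0.28537639 0.08      ]
[0.4277204  0.29959843 0.08      ]
[0.39673737 0.28855056 0.08      ]
[0.39826112 0.30239176 0.08      ]
top [0.50369704 0.26924973 0.11      ]
top [0.50705654 0.2997885  0.11      ]
```

Call:
servo_tool --rows '[[[0.7, 0.9, 0, 0, 0, -0.4], [0, 0, 5, 0, 0, 0], [0, 0, 5, 0, 0, 0], [0, 0, 4, 0, 0, 0], [0, 0, 0, 0, 0, 0]]]'

```text
clock: 11.28
position: [0.4107, 0.2933, 0.0933]
tool_rot: [-3.139, -0.003, 3.042]
force: [0.8, 0.1, 0.8]
grip_width: 0.0428
```

```bash
python3 -c "
from h import *
delta([.412,.2938,.036],3.04)
snap('wrist','w5.png')"
```

```text
clk 11.28 pos [0.4107 0.2933 0.0933] rpy [-3.139e+00 -3.000e-03  3.042e+00] F [0.8 0.1 0.8] M [ 0.08 -0.04 -0.03] w 0.0428 q [-0.76  0.54  0.03  2.02 -0.03  0.58  0.76]
tool delta cm [-0.14  0.08  5.73]
turn deg [-0.17 -0.16  0.11]
```

View pics/w5.png

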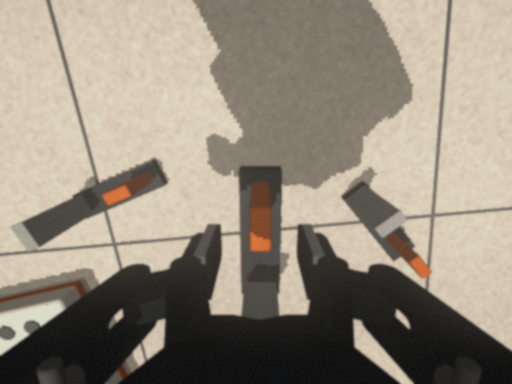

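The grip is centred between the fingers. I lower and grip.

Call:
servo_tool --rows '[[[-0.1, 0.1, 2, 0, 0, 0], [0, 0, 2, 0, 0, 0], [0, 0, 1.8, 0, 0, 0], [0, 0, 0, 0, 0, 0]]]'

```text
clock: 11.82
position: [0.4132, 0.2953, 0.038]
tool_rot: [3.141, 0.001, 3.042]
force: [1.0, 0.1, 0.0]
grip_width: 0.0426
```

Call:
servo_tool --rows '[[[0, 0, 0, 0, 0, 0], [0, 0, 0, 0, 0, 0], [0, 0, 0, 0, 0, 0], [0, 0, 0, 0, 0, 0], [0, 0, 0, 0, 0, 0]]]' --grip -1 --squeeze 70

```text
clock: 12.45
position: [0.4134, 0.2954, 0.0382]
tool_rot: [3.14, 0.001, 3.043]
force: [-0.9, -1.8, 13.1]
grip_width: 0.0132
```

```bash
python3 -c "
from h import *
delta([.412,.2938,.036],3.04)"
```

```text
clk 12.45 pos [0.4134 0.2954 0.0382] rpy [3.140e+00 1.000e-03 3.043e+00] F [-0.9 -1.8 13.1] M [-0.18  0.32  0.09] w 0.0132 q [-0.76  0.65  0.03  2.04 -0.04  0.45  0.77]
tool delta cm [ 0.12 -0.17  0.22]
turn deg [0.08 0.08 0.15]
```

Call:
servo_tool --rows '[[[0, 0, -2, 0, 0, 0], [0, 0, -4, 0, 0, 0], [0, 0, -5, 0, 0, 0], [0, 0, -3, 0, 0, -5], [0, 0, 0, 0, 0, -9.3]]]'

```text
clock: 13.08
position: [0.4135, 0.2956, 0.1798]
tool_rot: [3.139, 0.004, -2.987]
force: [-0.1, -0.2, -3.2]
grip_width: 0.0132
```

Call:
servo_tool --rows '[[[0, 0, 0, 0, 0, 0], [0, 0, 0, 0, 0, 0]]]'

```text
clock: 13.32
position: [0.4126, 0.2946, 0.1767]
tool_rot: [-3.141, -0.001, -2.995]
force: [-0.3, -0.6, -2.9]
grip_width: 0.0135
```

```bash
python3 -c "
from h import *
x=np.array([.9888,.1494]);y=np.array([-.1494,.9888])
t=x*(.5875-.06)+y*-.067
print(t);delta([*t,.178],3.292)"
```

```text
[0.5316018 0.0125589]
clk 13.32 pos [0.4126 0.2946 0.1767] rpy [-3.141e+00 -1.000e-03 -2.995e+00] F [-0.3 -0.6 -2.9] M [-0.06  0.1   0.04] w 0.0135 q [-0.73  0.41 -0.02  1.96  0.01  0.77  0.97]
tool delta cm [ -7.65 -29.64  -0.12]
turn deg [-0.02 -0.04 -0.21]
```

Call:
servo_tool --rows '[[[-1.1, -4.2, 0, 0, 0, 0], [-1.1, -4.2, 0, 0, 0, 0], [-1.1, -4.2, 0, 0, 0, 0], [-1.1, -4.2, 0, 0, 0, 0], [-1.1, -4.2, 0, 0, 0, 0]]]'

```text
clock: 13.95
position: [0.4989, 0.0942, 0.1766]
tool_rot: [-3.141, -0.001, -2.994]
force: [0.3, 0.6, -4.4]
grip_width: 0.0133
```

Call:
servo_tool --rows '[[[-1.1, -4.2, 0, 0, 0, 0], [-1.1, -4.2, 0, 0, 0, 0], [0, 0, 0, 0, 0, 0], [0, 0, 0, 0, 0, 0]]]'

```text
clock: 14.45
position: [0.5326, 0.0162, 0.1765]
tool_rot: [3.141, -0.001, -2.992]
force: [-0.9, -0.3, -3.1]
grip_width: 0.0129
```

```bash
python3 -c "
from h import *
delta([.5316,.0126,.178],3.292)
snap('wrist','w6.png');snap('side','d6.png');snap('scene','s6.png')
a=cv2.imread('pics/s6.png')[90:290,180:400];b=cv2.imread('pics/d6.png')[80:280,130:350]
cv2.imwrite('pics/c6.png',cv2.resize(np.vstack([np.hstack([a,b])]),None,fx=1.8,fy=1.8,interpolation=cv2.INTER_CUBIC))
"
```

```text
clk 14.45 pos [0.5326 0.0162 0.1765] rpy [ 3.141e+00 -1.000e-03 -2.992e+00] F [-0.9 -0.3 -3.1] M [0.02 0.15 0.01] w 0.0129 q [-0.17  0.45  0.04  1.9  -0.03  0.8   1.6 ]
tool delta cm [ 0.16 -0.35 -0.15]
turn deg [ 0.01 -0.06 -0.07]
```

View pics/c6.png

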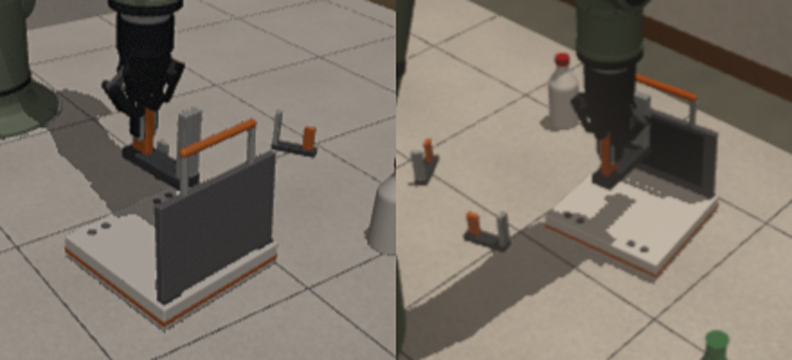

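View pics/w6.png

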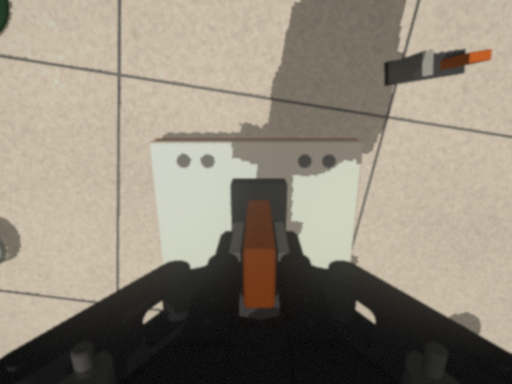

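Call:
servo_tool --rows '[[[0, -0.3, 3, 0, 0, 0], [0, 0, 3, 0, 0, 0], [0, 0, 3, 0, 0, 0], [0, 0, 0, 0, 0, 0], [0, 0, 0, 0, 0, 0]]]'

```text
clock: 15.22
position: [0.5339, 0.0132, 0.0879]
tool_rot: [-3.142, 0.001, -2.991]
force: [0.1, -0.4, -2.1]
grip_width: 0.0132
```

```bash
python3 -c "
from h import *
delta([.5316,.0126,.078],3.292)
snap('side','d7.png');snap('scene','s7.png')
a=cv2.imread('pics/s7.png')[110:270,190:340];b=cv2.imread('pics/d7.png')[110:270,190:340]
cv2.imwrite('pics/c7.png',cv2.resize(np.hstack([a,b]),None,fx=2.6,fy=2.6,interpolation=cv2.INTER_CUBIC))
"
```

```text
clk 15.22 pos [0.5339 0.0132 0.0879] rpy [-3.142e+00  1.000e-03 -2.991e+00] F [ 0.1 -0.4 -2.1] M [-0.04  0.13  0.01] w 0.0132 q [-0.16  0.58  0.03  1.96 -0.03  0.6   1.62]
tool delta cm [ 0.24 -0.03  0.99]
turn deg [-0.    0.05  0.04]
```

View pics/c7.png

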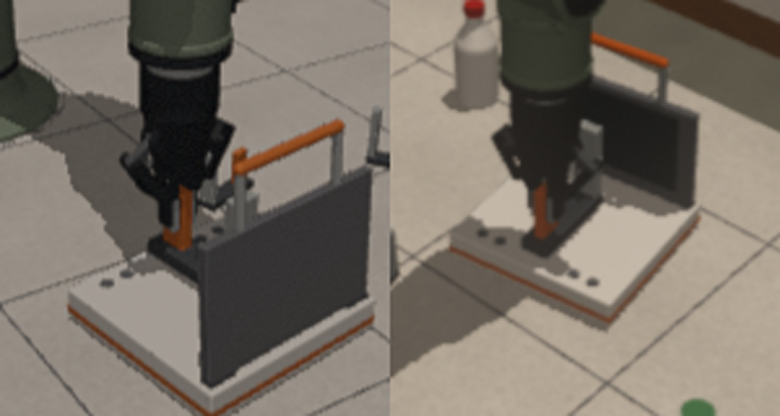

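Call:
servo_tool --rows '[[[0, 0, 0.4, 0, 0, 0], [0, 0, 0.4, 0, 0, 0], [0, 0, 0.2, 0, 0, 0], [0, 0, 0, 0, 0, 0]]]'

```text
clock: 15.82
position: [0.5335, 0.0126, 0.0782]
tool_rot: [-3.142, 0.0, -2.991]
force: [-12.3, -1.5, 32.1]
grip_width: 0.0135
```

```bash
python3 -c "
from h import *
delta([.5909,.0215,.078],3.292)"
```

```text
clk 15.82 pos [0.5335 0.0126 0.0782] rpy [-3.142  0.    -2.991] F [-12.3  -1.5  32.1] M [0.2  2.31 0.05] w 0.0135 q [-0.16  0.6   0.03  1.96 -0.03  0.58  1.62]
tool delta cm [-5.81  0.02  0.02]
turn deg [-0.    0.03 -0.01]
```

Call:
servo_tool --rows '[[[0, 0, -0.1, 0, 0, 0], [-1.5, 0, 0, 0, 0, 0], [-1.5, 0, 0, 0, 0, 0], [-1.2, 0, 0, 0, 0, 0], [0, 0, 0, 0, 0, 0]]]'

```text
clock: 16.45
position: [0.5758, 0.0191, 0.0783]
tool_rot: [-3.141, 0.001, -2.991]
force: [1.2, 0.5, 6.2]
grip_width: 0.0131
```

```bash
python3 -c "
from h import *
delta([.5909,.0215,.078],3.292)"
```

```text
clk 16.45 pos [0.5758 0.0191 0.0783] rpy [-3.141e+00  1.000e-03 -2.991e+00] F [1.2 0.5 6.2] M [ 0.04 -0.23  0.07] w 0.0131 q [-0.16  0.65  0.03  1.85 -0.03  0.64  1.62]
tool delta cm [-1.52  0.01  0.03]
turn deg [-0.01  0.06  0.01]
```

Call:
servo_tool --rows '[[[-0.5, 0, 0.05, 0, 0, 0], [-0.5, 0, 0, 0, 0, 0], [0, 0, 0, 0, 0, 0]]]'

```text
clock: 16.82
position: [0.5833, 0.02, 0.0782]
tool_rot: [-3.141, -0.003, -2.991]
force: [-20.7, -3.0, 30.9]
grip_width: 0.0133
```

Call:
servo_tool --rows '[[[-0.3, 0, 0, 0, 0, 0], [0, 0, 0, 0, 0, 0], [0, 0, 0, 0, 0, 0]]]'

```text
clock: 17.2
position: [0.5858, 0.0204, 0.0782]
tool_rot: [-3.141, -0.004, -2.991]
force: [-24.2, -3.9, 33.2]
grip_width: 0.0129
```

```bash
python3 -c "
from h import *
delta([.5909,.0215,.078],3.292)"
```

```text
clk 17.2 pos [0.5858 0.0204 0.0782] rpy [-3.141 -0.004 -2.991] F [-24.2  -3.9  33.2] M [-0.28  4.4   0.17] w 0.0129 q [-0.16  0.66  0.03  1.82 -0.03  0.66  1.62]
tool delta cm [-0.52  0.04  0.02]
turn deg [-0.01 -0.23 -0.02]
```

```bash
cat > look.py <<'E'
import sys
from h import *
n=sys.argv[1]
delta([.5909,.0215,.078],3.292)
snap('side','d%s.png'%n);snap('scene','s%s.png'%n)
a=cv2.imread('pics/s%s.png'%n)[110:270,220:370];b=cv2.imread('pics/d%s.png'%n)[110:240,215:315]
cv2.imwrite('pics/c%s.png'%n,cv2.resize(b,None,fx=4.6,fy=4.6,interpolation=cv2.INTER_CUBIC))
cv2.imwrite('pics/cs%s.png'%n,cv2.resize(a,None,fx=3.7,fy=3.7,interpolation=cv2.INTER_CUBIC))
E
python3 look.py 8
```

```text
clk 17.2 pos [0.5858 0.0204 0.0782] rpy [-3.141 -0.004 -2.991] F [-24.2  -3.9  33.2] M [-0.28  4.4   0.17] w 0.0129 q [-0.16  0.66  0.03  1.82 -0.03  0.66  1.62]
tool delta cm [-0.52  0.04  0.02]
turn deg [-0.01 -0.23 -0.02]
```

View pics/c8.png

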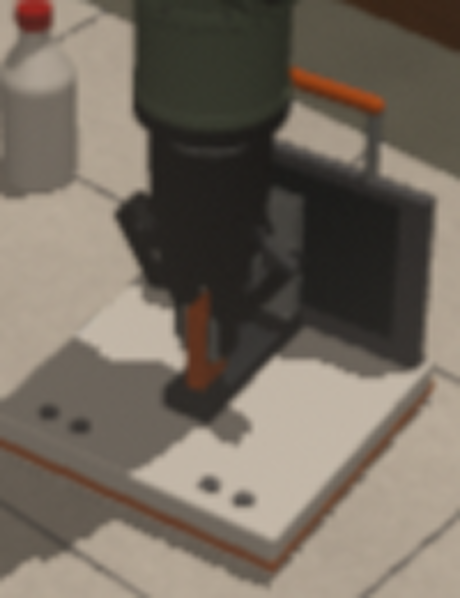

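View pics/cs8.png

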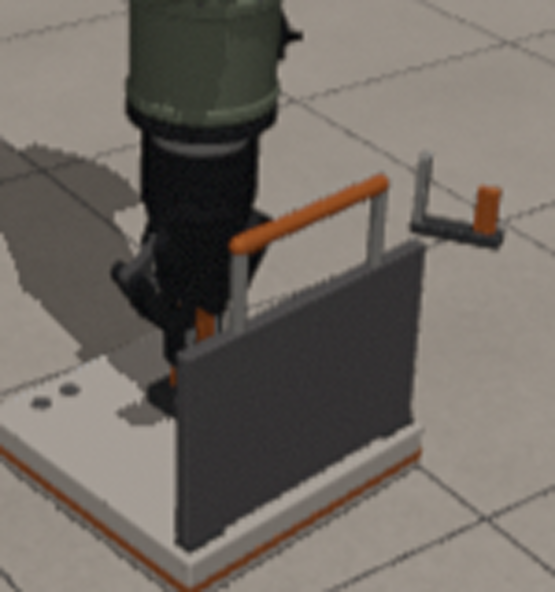

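Call:
servo_tool --rows '[[[-0.2, 0, 0, 0, 0, 0], [-0.1, 0, 0, 0, 0, 0], [0, 0, 0, 0, 0, 0], [0, 0, 0, 0, 0, 0]]]' --squeeze 100

```text
clock: 17.8
position: [0.5885, 0.0207, 0.0783]
tool_rot: [-3.141, -0.004, -2.992]
force: [-27.0, -4.5, 35.4]
grip_width: 0.013
```

Call:
servo_tool --rows '[[[-0.1, 0, 0, 0, 0, 0], [0, 0, 0, 0, 0, 0], [0, 0, 0, 0, 0, 0]]]'

```text
clock: 18.18
position: [0.589, 0.0208, 0.0783]
tool_rot: [-3.141, -0.005, -2.992]
force: [-29.3, -4.5, 37.8]
grip_width: 0.0127
```

Call:
servo_tool --rows '[[[-0.1, 0, 0, 0, 0, 0], [0, 0, 0, 0, 0, 0], [0, 0, 0, 0, 0, 0]]]'

```text
clock: 18.55
position: [0.589, 0.0208, 0.0783]
tool_rot: [-3.142, -0.007, -2.992]
force: [-37.8, -4.8, 44.9]
grip_width: 0.0127
```

```bash
python3 look.py 9
```

```text
clk 18.55 pos [0.589  0.0208 0.0783] rpy [-3.142 -0.007 -2.992] F [-37.8  -4.8  44.9] M [-0.51  6.83  0.12] w 0.0127 q [-0.16  0.67  0.04  1.81 -0.03  0.67  1.62]
tool delta cm [-0.2   0.04  0.02]
turn deg [-0.   -0.42 -0.03]
```

View pics/c9.png

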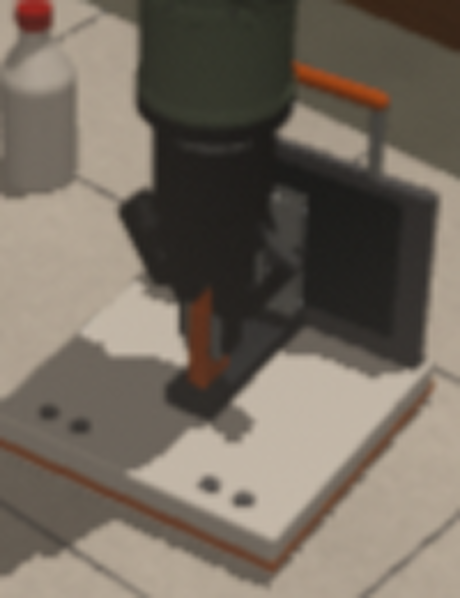

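```bash
cat > bar.py <<'E'
import sys
from h import *
R0=None
def ends(o,lo):
    im=cv2.imread('pics/'+o+'.png');h=cv2.cvtColor(im,cv2.COLOR_BGR2HSV)
    m=((h[...,0]<18)&(h[...,1]>140)&(h[...,2]>60)).astype(np.uint8)
    x0,x1,y0,y1=lo; k=np.zeros_like(m);k[y0:y1,x0:x1]=1;m*=k
    n,l,st,c=cv2.connectedComponentsWithStats(m);i=1+np.argmax(st[1:,4]);ys,xs=np.nonzero(l==i)
    return st[i],c[i],np.polyfit(xs,ys,1)
for n in sys.argv[1:]:
    for k,b in(('s',(270,335,140,185)),('d',(270,305,110,140))):
        try: print(k+n,*ends(k+n,b))
        except Exception as e: print(k+n,e)
E
python3 bar.py 3 6 8 9
python3 -c "
from h import *
s=bot.observe();print(Ro.from_euler('xyz',s['tool_rot']).as_matrix().round(4))"
python3 - <<'E'
import cv2
import numpy as np
cv2.imwrite('pics/cmp.png',cv2.resize(np.hstack([cv2.imread('pics/s%s.png'%n)[145:265,255:355] for n in '39']),None,fx=3.9,fy=3.9,interpolation=cv2.INTER_CUBIC))
E
```

```text
s3 [279 154  43  23 329] [302.90273556 166.20668693] [ -0.29746392 256.30932196]
d3 [270 124  27  12 108] [283.30555556 129.61111111] [ 0.34052651 33.13805817]
s6 [280 156  42  21 202] [299.78217822 166.54950495] [ -0.430586   295.63151429]
d6 [270 123  27  13 116] [282.8362069  129.37931034] [ 0.35092    30.12642932]
s8 [282 158  43  21 215] [301.40465116 168.29767442] [ -0.43336612 298.91623914]
d8 [278 125  21  10  85] [287.68235294 129.25882353] [ 0.33827541 31.94295819]
s9 [284 159  43  21 213] [303.6056338  169.23004695] [ -0.43245849 300.52688048]
d9 [278 123  22  11  90] [288.62222222 128.27777778] [ 0.35598198 25.53346646]
[[-0.9888 -0.1493 -0.0073]
 [-0.1493  0.9888 -0.0011]
 [ 0.0074  0.     -1.    ]]
```

View pics/cmp.png

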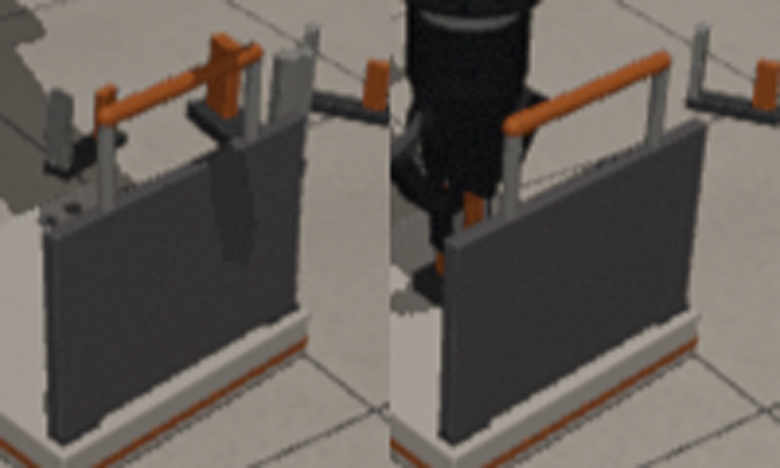

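Run:
```python
from h import *
x=np.array([.9888,.1494,0]);y=np.array([-.1494,.9888,0]);z=np.array([0,0,1.])
def bar(a,uc=.681,v=-.067,zc=.04): return x*(uc-.195*np.cos(a)+.006*np.sin(a))+y*v+z*(zc+.195*np.sin(a)+.006*np.cos(a))
P=[(a,proj('s9',bar(a)),proj('d9',bar(a))) for a in(1.45,1.494,1.53,1.571,1.60)]
for p in P:print(p)
J=(P[3][1]-P[1][1])/(.0768);d=np.array([303.606-299.782,169.23-166.55]);print('da',d@J/(J@J), 'resid',d-J*(d@J/(J@J)))
# square verification: direct tri-free: bar centre plane intersections using instrument vertical plane v=-.067
```

```text
(1.45, array([298.70313742, 165.27674866]), array([275.02566428, 128.62196985]))
(1.494, array([301.52259448, 166.45623721]), array([276.55913112, 127.11070996]))
(1.53, array([303.85114025, 167.54683361]), array([277.80434556, 125.96226625]))
(1.571, array([306.52186411, 168.92625475]), array([279.20947162, 124.75241463]))
(1.6, array([308.42003685, 169.98989581]), array([280.19349062, 123.96049297]))
da 0.06356887221488391 resid [-0.31399391  0.63551785]
```

Call:
servo_tool --rows '[[[0, 0, 0, 0, -0.4, 0], [0, 0, 0, 0, 0, 0], [0, 0, 0, 0, 0, 0]]]'

```text
clock: 19.02
position: [0.5892, 0.0208, 0.0783]
tool_rot: [-3.142, -0.0, -2.992]
force: [-35.4, -4.1, 44.7]
grip_width: 0.0129
```

```bash
python3 look.py 10; python3 bar.py 9 10
```

```text
clk 19.02 pos [0.5892 0.0208 0.0783] rpy [-3.142 -0.    -2.992] F [-35.4  -4.1  44.7] M [-0.47  6.99  0.12] w 0.0129 q [-0.16  0.67  0.03  1.81 -0.03  0.66  1.62]
tool delta cm [-0.18  0.04  0.03]
turn deg [-0.   -0.01 -0.03]
s9 [284 159  43  21 213] [303.6056338  169.23004695] [ -0.43245849 300.52688048]
d9 [278 123  22  11  90] [288.62222222 128.27777778] [ 0.35598198 25.53346646]
s10 [284 159  43  21 213] [303.56338028 169.24882629] [ -0.4330115  300.69526027]
d10 [278 124  22  10  94] [288.69148936 128.35106383] [ 0.3360751  31.32904349]
```

View pics/c10.png

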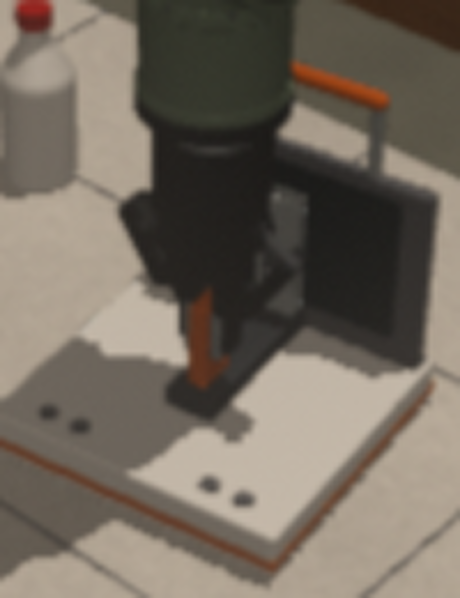

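Call:
servo_tool --rows '[[[-0.1, 0, 0, 0, 0, 0], [-0.1, 0, 0, 0, 0, 0], [0, 0, 0, 0, 0, 0], [0, 0, 0, 0, 0, 0]]]'

```text
clock: 19.62
position: [0.5891, 0.0208, 0.0782]
tool_rot: [3.142, -0.004, -2.992]
force: [-51.4, -6.0, 58.0]
grip_width: 0.0131
```

```bash
python3 look.py 11; python3 bar.py 10 11
```

```text
clk 19.62 pos [0.5891 0.0208 0.0782] rpy [ 3.142 -0.004 -2.992] F [-51.4  -6.   58. ] M [-0.72  9.73  0.19] w 0.0131 q [-0.16  0.67  0.03  1.81 -0.03  0.67  1.62]
tool delta cm [-0.19  0.04  0.02]
turn deg [ 0.   -0.24 -0.04]
s10 [284 159  43  21 213] [303.56338028 169.24882629] [ -0.4330115  300.69526027]
d10 [278 124  22  10  94] [288.69148936 128.35106383] [ 0.3360751  31.32904349]
s11 [284 159  43  21 212] [303.56603774 169.23584906] [ -0.43308856 300.70682669]
d11 [278 124  22  10  93] [288.60215054 128.34408602] [ 0.3415757 29.7646046]
```

Run:
```python
from h import *
im=cv2.imread('pics/s11.png').astype(float).mean(2)
# left silhouette edge of lid (outer v=-.105 end): per-row subpixel gradient near predicted
x=np.array([.9888,.1494,0]);y=np.array([-.1494,.9888,0]);z=np.array([0,0,1.])
def pt(a,s,v,w,uc=.681): return x*(uc-s*np.cos(a)+w*np.sin(a))+y*v+z*(.04+s*np.sin(a)+w*np.cos(a))
for a in(1.541,1.556,1.571,1.586,1.601):
    e=[proj('s11',pt(a,s,-.105,0)) for s in(.02,.13)]; print(a,e,((e[1]-e[0])[0]/(e[1]-e[0])[1]).round(4))
for r in range(172,262,6):
    row=im[r,255:285]; g=np.diff(row); i=g[3:].argmin()+3
    print(r,255+i,g[max(0,i-2):i+3].round(0), (255+.5+(np.arange(max(0,i-2),i+3)*-np.minimum(g[max(0,i-2):i+3],0)).sum()/-np.minimum(g[max(0,i-2):i+3],0).sum()).round(2))
c=cv2.imread('pics/s11.png')[150:270,250:370];cv2.imwrite('pics/cs11.png',cv2.resize(c,None,fx=5,fy=5,interpolation=cv2.INTER_CUBIC))
```

```text
1.541 [array([288.21110256, 238.31217306]), array([289.49049305, 198.30490916])] -0.032
1.556 [array([288.30133951, 238.37011649]), array([290.11294807, 198.65060702])] -0.0456
1.571 [array([288.39154093, 238.42961764]), array([290.73653149, 199.00840753])] -0.0595
1.586 [array([288.48168588, 238.49066361]), array([291.36107779, 199.37826074])] -0.0736
1.601 [array([288.5717534, 238.5532411]), array([291.98641991, 199.76011238])] -0.088
172 259 [ -1. -20. -74. -34.  -2.] 259.64
178 258 [  0. -41. -35.  -4.  -1.] 258.08
184 262 [  9.  17. -46.  -4.  -1.] 262.62
190 263 [ 3.  7. -7. -3. -1.] 263.95
196 258 [ -0.  -8. -28. -22.  -9.] 258.95
202 264 [ -1.  -4. -53. -19.  -2.] 264.71
208 265 [  1. -11. -32. -29.  -1.] 265.78
214 260 [-12.  -9. -20. -19. -13.] 260.67
220 262 [ -8. -16. -27. -12.  -0.] 262.2
226 267 [  1.  -2. -68. -41.   2.] 267.85
232 267 [  1.  -2. -79. -30.   4.] 267.75
238 267 [  2.  -2. -85. -26.   2.] 267.71
244 267 [  0. -29. -70. -13.   2.] 267.35
250 267 [ -2. -39. -64.  -7.   5.] 267.18
256 266 [  2.  -5. -79. -31.  -3.] 266.77
```

View pics/cs11.png

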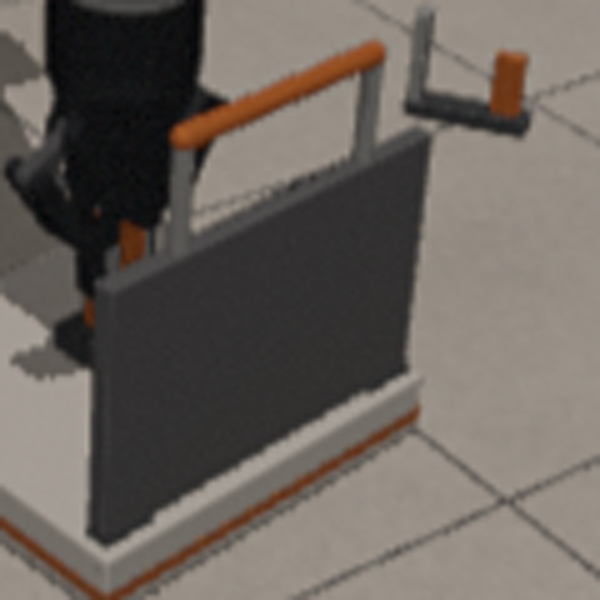

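Run:
```python
from h import *
x=np.array([.9888,.1494,0]);y=np.array([-.1494,.9888,0]);z=np.array([0,0,1.])
def pt(a,s,v,w,uc=.681): return x*(uc-s*np.cos(a)+w*np.sin(a))+y*(v-.067)+z*(.04+s*np.sin(a)+w*np.cos(a))
def edge(n,r0,r1,c0,c1,sg):
    im=cv2.imread('pics/%s.png'%n).astype(float).mean(2); R=[];C=[]
    for r in range(r0,r1):
        g=np.maximum(sg*np.diff(im[r,c0:c1]),0); i=g.argmax(); w=g[max(0,i-1):i+2]
        R.append(r);C.append(c0+.5+(np.arange(max(0,i-1),i-1+len(w)+ (0 if i>0 else 1))*w).sum()/w.sum())
    R=np.array(R);C=np.array(C);p=np.polyfit(R,C,1)
    for _ in range(3):
        e=C-np.polyval(p,R);k=abs(e)<max(.3,1.5*e.std());p=np.polyfit(R[k],C[k],1)
    return p[0].round(4),np.polyval(p,(r0+r1)/2).round(2),k.sum()
for n in('s6','s8','s11'):
    print(n,'L',edge(n,222,254,262,274,-1),'R',edge(n,184,222,325,342,1))
for a in(1.494,1.541,1.556,1.571,1.586):
    L=[proj('s11',pt(a,s,-.105,0)) for s in(.02,.13)];Rr=[proj('s11',pt(a,s,.105,.012)) for s in(.02,.13)]
    f=lambda e:((e[1]-e[0])[0]/(e[1]-e[0])[1]).round(4)
    print(a,'L',f(L),L[0].round(1),'R',f(Rr),Rr[1].round(1))
```

```text
s6 L (np.float64(0.0289), np.float64(266.4), np.int64(27)) R (np.float64(-0.0504), np.float64(331.33), np.int64(38))
s8 L (np.float64(-0.0073), np.float64(267.02), np.int64(31)) R (np.float64(-0.0908), np.float64(332.11), np.int64(37))
s11 L (np.float64(-0.023), np.float64(267.56), np.int64(31)) R (np.float64(-0.1216), np.float64(332.77), np.int64(38))
1.494 L 0.0374 [266.8 250.1] R -0.0465 [333.5 178.2]
1.541 L -0.0019 [267.1 250.3] R -0.0917 [335.4 179.3]
1.556 L -0.0149 [267.2 250.4] R -0.1066 [336.  179.7]
1.571 L -0.0281 [267.3 250.4] R -0.1217 [336.7 180. ]
1.586 L -0.0417 [267.4 250.5] R -0.137 [337.3 180.4]
```

The edge slopes put the lid at 1.565 to 1.571 rad, and the square doesn't move under more push, so it is seated. I hand in while pressing.

```bash
python3 -c "
from h import *
delta(None); bot.job_done()"
```

```text
clk 19.73 pos [0.5891 0.0208 0.0782] rpy [ 3.142 -0.004 -2.992] F [-50.5  -5.9  57.6] M [-0.7   9.72  0.14] w 0.0129 q [-0.16  0.67  0.03  1.81 -0.03  0.67  1.62]
the job is handed in; nothing more can be done
```

I raised the lid by its bar to about 1.49–1.50 rad and let go. I then gripped the largest of the three squares, put it on the deck and slid it back into the corner. I handed in at 19.7 s, still gripping the square (set to 100 N) and pressing it about 58 N down and 51 N back.

**Last checks:**
- **Seating:** 2 mm more commanded push gave no movement, only more force. The square stopped about 2 mm short of where I had estimated, which is within the calibration error.
- **Base on the deck:** the grip height matched the table grasp plus the 40 mm deck to within 0.1 mm.
- **Lid angle:** the two lid edges in the scene camera gave 1.565 and 1.571 rad. An earlier, rougher check from the bar's movement gave 1.558 and 1.567, slightly short but within its error.
- **Tool tilt:** it ended about 0.004 rad (0.24°) off vertical. Correcting a similar tilt earlier changed neither the lid nor the forces.
- **Not seen directly:** the gripper hides the contact between the square's back and the lid, so "flat against the lid" is inferred from the forces and the lid angle.
- **Bystanders:** the arm went nowhere near the flask, beaker or wash bottle. I did not measure their positions again at the end.

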